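# Press a collared bushing home on the arbor press

## Robot

A 7-joint arm with a two-finger parallel gripper is mounted at the origin on a cart in front of the work surface, level with it; the furniture and walls round the work are solid. World frame = base frame: x ahead of the robot, y to its left, z up, the work surface at z = 0. Lengths are in mm, angles in rad, forces in N, time in s.
With the tool pointing down it reaches from about 400 to 850 mm from the base axis. Payload 10.4 kg.
Tool frame: the origin (TCP) lies midway between the tips of the shut fingers; the grasp point (between the pads) lies 19 mm behind it; z points along the fingers, y is the direction in which the jaws open and shut (so a half turn about z gives the same grasp; the last joint's range is limited). The gripper opens to 85 mm and grips with 20 to 120 N. Pads are 22 mm wide; open, the fingers measure 114 mm over their backs; the gripper's body (76 mm by 85 mm) begins 54 mm behind the grasp point. The pads swing forward as they close: fully open they stand 13 mm farther back than shut.
Start: joints at [1.295, 0.332, -0.065, 1.46, 0.022, 1.35, -0.088], TCP at [156.343, -605.151, 231.338] pointing down, gripper open.
Joint ranges: [-2.6, 2.6], [-0.5, 2.12], [-1.47, 1.34], [0.16, 2.42], [-1.27, 4.41], [0.06, 2.06], [-2.6, 2.6]. Speed limits (rad/s): [2.22, 2.22, 2.79, 2.79, 3.14, 3.14, 3.14].

## Interface

Orientations are given as a rotation vector (axis times angle).
In Python, from bench import ctrl gives the robot as it stands. The module is installed in compiled form; this text tells all that it offers.
- The arm moves only by the tool arm_command, never from a script. Its arguments are lists of equal length, an entry for each row: "hand": the opening, from -1 (shut) to 1 (fully open), so that 0 is half open; "xyz": the shift along the world's x, y, z in m, a list of three; "turn": the turn about the world's z in degrees. In form: {"hand": [hand, ...], "xyz": [[dx, dy, dz], ...], "turn": [turn, ...]}. A call has exactly 5 rows; each row is the pose to reach, as a shift and turn from the pose commanded when the call began; what a row does not reach only later rows make up. A row lasts 1/8 s, in which the tool goes at most 62.5 mm and 10.7 degrees, less where a joint would pass 70% of its speed; a pose out of reach is approached as far as the arm can. A call with a gripper value outside its range is refused whole. The fingers move at their own pace and stop on an object; "squeeze" is the grip in N (left out, the last holds). Time passes only in rows, so rows that repeat a pose let the fingers close, or fill a call up. It gives the time, the measured TCP pose, the force and the opening at its end, in the units of the state.
- ctrl.get_state(): the state, without advancing time (a new reading comes with each control period).
- ctrl.camera(name): name is "scene" or "top"; returns a dict with "pixels" (384x512x3 uint8, red, green, blue), "z_map" (384x512 float32, mm along the optical axis (not along the pixel's ray), 0 where there is no reading), "fx", "fy", "cx", "cy" (pixels), "D" ([k1, k2, p1, p2, k3] as OpenCV has them; the pictures are not rectified), "eye" and "orientation" of the camera in the world. Camera axes: x right, y up, looking along -z (the intrinsics and any distortion apply to the point x, -y, -z); pixel columns grow to the right and rows downward; lengths in mm; the calibration is good to about 2 mm. A picture is of the moment at which its call begins.
- ctrl.close_job(): hands the job in, once; it reports no verdict.
Trained networks look in a picture, given as the dict that the camera call returned (one of the last four; its "shot" number tells which), for a name from the list of things; names that differ only in an ending like _2 or _b are one class to them, and where a whole thing is asked for, a point or a joint stands for the part that bears it (a point fixed in the world has none). Each returns a list of dicts, best first, with "confidence" (0 to 1); they miss things now and then, are a little off and sometimes report something else, mostly with a low value. They report only what shows in the picture. A call takes as long as a camera call.
- ctrl.look_for(picture, query): "box" ([centre column, centre row, width, height] in pixels, round what is visible of it).
- ctrl.silhouettes(picture, query): "region" (384x512 bool, what is visible of it) and "box" ([centre column, centre row, width, height] in pixels, round what is visible of it).
The state is a dict: "clock": time; "qpos": joint angles; "joint_vel": joint speeds; "joint_torque": joint torques, N m; "tool_pos": TCP position; "ee_rot": TCP orientation; "contact_force": force on the tool from outside, world axes, zero at the start; "ft_torque": the same for the moment, N m; "grip_width": finger opening in mm.
Only numpy, scipy, OpenCV 4.12 (cv2) and the standard library are available. Lean on these libraries where they do the work, as an engineer would, in place of code of your own. Each camera call takes 0.05 s, during which the arm holds its last target.

## Task

Finish the press fit on the small arbor press: push the red ball of the hold-up pawl back until the pawl falls over and stays clear of the ratchet wheel, then push the lever down, firmly but without forcing it, until the collar of the bronze bushing sits flat on the aluminium block. Nothing is to be gripped or lifted; leave the press as it then stands, hands off, and do not disturb the parts lying round it.

Things in the scene. Friction and masses are not known exactly. Their poses are not given: they have to be found in the camera images.
- press: Grey bench arbor press, fixed. Base 166 x 112 x 22 mm, C-frame 62 mm wide, head top 206 mm above the bench; a square ram (18 mm), 35 mm in front of the origin, reaches up to 255 mm. Origin: on the bench under the base, 7 mm behind its middle. -x is its front (robot's side), y its left seen from the robot, z up; offsets below are in this frame. 1 rad of the lever moves the ram 20 mm.
- pawl (a joint): Throw-over pawl on the left of the head (rad). About 0 with its hooked nose in the teeth of the ratchet wheel; grows as the red ball is pushed back (press +x). Top-heavy: short of about 0.6 it falls back into the teeth, beyond that it falls over by itself to its stop at 1.35. Unhooking it takes about 4 to 6 N at the ball, after that about 1 N.
- pawl_ball (a point): Centre of the red ball, 22 mm diameter, on top of the pawl's thumb stem (9 mm rod); 54 mm from the pivot axis, 74 mm left of the press origin, about 236 mm above the bench and 22 degrees in front of straight up while the pawl is engaged. Free for 40 mm and more in front of it (towards -x), above it and to its left; to its right the hooked nose (10 mm wide) swings up, 50 mm left of the origin.
- pawl_pivot (a point): Pawl pivot axis (parallel to press y), 52 mm behind, 50 mm left of and 186 mm above the press origin.
- lever (a joint): Lever, pinion and ratchet wheel (rad); grows as the lever goes down. It points forward (press -x) and (0.80 - value) rad above level. Starts hanging on the pawl in a notch, about 0 or -0.26, and cannot go down. With the pawl over it sinks by its own weight to about 0.5, the ram on the bushing; pressing in takes a push; home, a hard stop, is about 1.05. It stays down when let go.
- lever_ball (a point): Centre of the 26 mm black ball at the end of the lever, 157 mm from lever_axis. The black grip (18 mm diameter) runs from 98 to 152 mm from lever_axis, a 12 mm steel rod inward of that. Pressing the bushing in takes about 5 to 12 N straight down on the grip.
- lever_axis (a point): Point on the lever's hinge axis (parallel to press y) in the lever's own plane: 6 mm in front, 50 mm right (press -y) of and 168 mm above the press origin.
- collared_bushing (a joint): How far the bushing has been pressed into its bore (m): 0 to 0.002 at the start, 0.011 when home with its collar on the block. A tight fit: it moves only under the ram, and stays where it is pushed to.
- collar_top (a point): Centre of the upper face of the bronze bushing's collar (32 mm diameter, 5 mm thick), under the ram; 67 mm above the bench when home. The aluminium block under it is 66 x 58 x 24 mm.
- ring_gauge: Steel setting ring, 58 mm diameter, 18 mm high, lying loose to the right of the press; not to be disturbed. Origin under its centre.
- step_shaft: Stepped steel shaft, 101 mm long, 22 mm thick, lying loose to the left of the press; not to be disturbed. Origin under its middle, length along its y.
- spare_bushing: Plain bronze bushing, 22 mm diameter, 21 mm high, standing loose in front of the press on its left; not to be disturbed. Origin under its centre.

How it is judged (in metres and radians):
On the way, in this order (a step that is already met when the one before it is completed fails the run):
1. the pawl has been pushed over and stays clear of the ratchet wheel (value of joint pawl above 1.1 rad), for 0.2 s.
2. the bushing has been pressed home with the lever (value of joint collared_bushing above 0.01 m and value of joint lever above 0.95 rad), for 0.2 s.
At the end, for the whole second after the job is handed in: The bushing is within 1 mm of home, its collar on the block; the pawl lies thrown over on its back stop (joint over 1.1 rad); the lever is down (over 0.95 rad) and at rest; the ring, the shaft and the spare bushing are within 15 mm of where they lay (all of step 2 and value of joint pawl above 1.1 rad and velocity of joint lever between -0.05 and 0.05 rad/s and distance of each of ring_gauge, step_shaft, spare_bushing from where it was at the start of the episode below 0.015 m); the robot touches nothing.
It fails at once if a part lying round the press was pushed away or lifted (more than 15 mm) (distance of any of ring_gauge, step_shaft, spare_bushing from where it was at the start of the episode above 0.015 m).
It fails at once if the lever was lifted instead of pushed down (value of joint lever below -0.6 rad).
It fails at once if the press was forced: the robot pushed on it with more than 80 N (contact force between any of the fingers, the arm and press above 80 N).
It also fails if it takes over 45 s, if anything falls off the work surface, if the arm or the gripper's body presses on something with over 40 N, if the wrist force passes 120 N, or if a joint passes its speed limit or range.

## Working session

There is one attempt and no reset: what is moved stays moved. The work goes in short steps, Python scripts to look and compute and a tool call to move; the robot and the scene stay as the last step left them, time stands still between calls to the robot, and variables do not carry over. Pictures are saved under pics/ and viewed, and the job is handed in when it is done.

Besides the shell and the picture viewer there is one more tool, called after ">>>" as name([rows], argument=value, ...), one row to a line, values as JSON. arm_command: Moves the arm, as the interface text tells. Its arguments: {"type":"object","properties":{"hand":{"type":"array"},"xyz":{"type":"array"},"turn":{"type":"array"},"squeeze":{"type":"number"}},"required":["hand","xyz","turn"]}

```bash
mkdir -p pics; cat > h.py <<'E'
import numpy as np, cv2
from scipy.spatial.transform import Rotation as R
from bench import ctrl
def rot(o):
    o=np.array(o,float)
    return o if o.shape==(3,3) else (R.from_rotvec(o).as_matrix() if o.size==3 else R.from_quat(o).as_matrix())
def world(c,uv,z):
    uv=np.array(uv,float).reshape(-1,1,2)
    K=np.array([[c['fx'],0,c['cx']],[0,c['fy'],c['cy']],[0,0,1]])
    n=cv2.undistortPoints(uv,K,np.array(c['D'],float)).reshape(-1,2)
    z=np.array(z,float).reshape(-1)
    p=np.c_[n[:,0]*z,-n[:,1]*z,-z]
    return p@rot(c['orientation']).T+np.array(c['eye'])
def proj(c,P):
    P=np.array(P,float).reshape(-1,3)
    p=(P-np.array(c['eye']))@rot(c['orientation'])
    p=p*[1,-1,-1]
    K=np.array([[c['fx'],0,c['cx']],[0,c['fy'],c['cy']],[0,0,1]])
    return cv2.projectPoints(p,np.zeros(3),np.zeros(3),K,np.array(c['D'],float))[0].reshape(-1,2)
def save(c,n): cv2.imwrite('pics/'+n,cv2.cvtColor(c['pixels'],cv2.COLOR_RGB2BGR))
E
python3 - <<'E'
from h import *
print(ctrl.get_state())
for n in ['scene','top']:
    c=ctrl.camera(n); save(c,n+'0.png'); print(n,c['eye'],c['orientation'],c['fx'],c['D'],c.keys())
    for q in ['press','pawl_ball','lever_ball','collared_bushing','ring_gauge','step_shaft','spare_bushing']:
        for d in ctrl.silhouettes(c,q)[:2]:
            m=d['region']&(c['z_map']>0); v,u=np.nonzero(m)
            if len(u)==0: continue
            P=world(c,np.c_[u,v],c['z_map'][m])
            print(q,round(d['confidence'],2),np.round(d['box']),len(u),np.round(np.median(P,0)),np.round(np.percentile(P,2,0)),np.round(np.percentile(P,98,0)))
E
```

```text
{'clock': 0.0, 'qpos': array([ 1.2954267 ,  0.33286172, -0.06467299,  1.46090905,  0.02157944,
        1.34992432, -0.08847499]), 'joint_vel': array([ 0.00037884,  0.00057008,  0.00078762, -0.00034288, -0.00226936,
       -0.00120709,  0.00019805]), 'joint_torque': array([ 1.69776802e-03, -6.25452232e+01,  5.02114103e-02, -3.91620684e+01,
        1.63361948e-02,  9.61557264e-03, -5.38534073e-05]), 'tool_pos': array([ 156.19748638, -604.78555249,  230.53761561]), 'ee_rot': array([-3.11515463e+00, -3.95842143e-01,  3.63065726e-04]), 'contact_force': array([-0.94476407, -0.56187859,  0.52079834]), 'ft_torque': array([-0.01338091, -0.04425805, -0.00469561]), 'grip_width': 85.46432401469092}
scene [137.67406019 690.37539982 881.44206018] [ 0.33104818 -0.83404571 -2.315689  ] 496.2847870599096 [-0.05429215  0.          0.          0.          0.        ] dict_keys(['pixels', 'z_map', 'fx', 'fy', 'cx', 'cy', 'D', 'eye', 'orientation', 'shot'])
press 0.87 [245. 198. 113. 146.] 8213 [540. 295. 173.] [484. 175.  13.] [614. 367. 276.]
pawl_ball 0.56 [213. 214.  38.  27.] 507 [542. 357. 207.] [5
[... 800 characters left out ...]
552. 275. 202.] [480. 169.   2.] [627. 367. 288.]
press 0.53 [209. 190.  24.  21.] 224 [548. 355. 205.] [527. 319. 191.] [567. 375. 248.]
pawl_ball 0.72 [245. 189. 101.  69.] 3407 [551. 275. 203.] [481. 169.  18.] [627. 363. 288.]
pawl_ball 0.56 [210. 189.  25.  20.] 277 [547. 353. 205.] [525. 316.   0.] [570. 377. 247.]
lever_ball 0.57 [258. 188.  70.  53.] 643 [544. 221. 202.] [500. 159.   2.] [618. 312. 293.]
collared_bushing 0.58 [257. 189.  69.  51.] 685 [539. 224. 199.] [500. 157.   4.] [619. 315. 293.]
ring_gauge 0.51 [286. 152.  22.  19.] 302 [670. 151.  18.] [643. 124.   0.] [696. 177.  22.]
step_shaft 0.66 [200. 222.  29.  24.] 242 [463. 395.  16.] [431. 356.  -2.] [493. 433.  24.]
```

```bash
python3 - <<'E'
import cv2
a=cv2.imread('pics/scene0.png');b=cv2.imread('pics/top0.png')
cv2.imwrite('pics/s1.png',cv2.resize(a[90:340,150:350],None,fx=2.4*1,fy=2.4,interpolation=cv2.INTER_CUBIC))
cv2.imwrite('pics/t1.png',cv2.resize(b[120:270,160:330],None,fx=4,fy=4,interpolation=cv2.INTER_CUBIC))
E
```

```text
(no output)
```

View pics/s1.png

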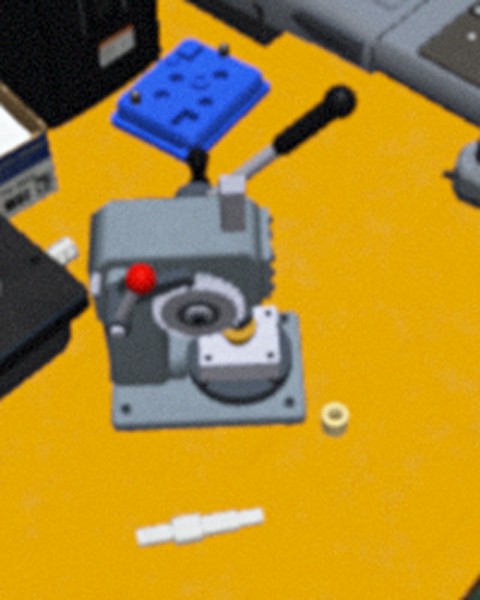

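View pics/t1.png

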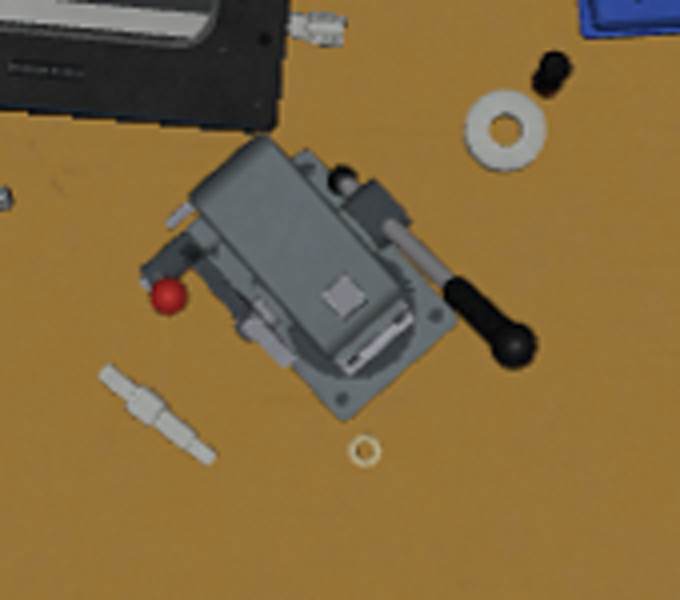

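View pics/scene0.png

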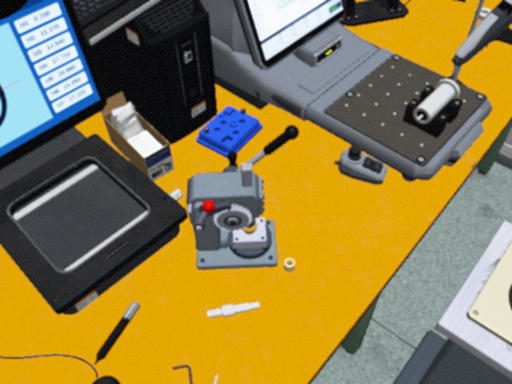

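The pictures show the press yawed about 40°. The red ball is at top-crop (168,296), the lever ball at (515,345), and the ring is at the upper right. I'll fit the press pose next.

```bash
cat > fit.py <<'E'
from h import *
from scipy.optimize import least_squares
cs={n:ctrl.camera(n) for n in ['scene','top']}
red={}
for n,c in cs.items():
    r,g,b=[c['pixels'][...,i].astype(int) for i in range(3)]
    m=(r>110)&(g<60)&(b<70)
    k,l,s,ce=cv2.connectedComponentsWithStats(m.astype(np.uint8))
    for i in range(1,k):
        if s[i,4]>25:
            mm=(l==i)&(c['z_map']>0); v,u=np.nonzero(mm)
            P=world(c,np.c_[u,v],c['z_map'][mm]); print(n,'red',ce[i],s[i],np.median(P,0).round(1),P.max(0).round(1))
    if n=='top':
        P=world(c,[[160+515/4,120+345/4]],[c['z_map'][206,289]]);print('lever ball top',P)
        vv,uu=np.mgrid[120:270,160:330]; z=c['z_map'][120:270,160:330]
        P=world(c,np.c_[uu.ravel(),vv.ravel()],z.ravel())
        hd=P[(abs(P[:,2]-206)<4)]
        print('head',len(hd),hd.mean(0),cv2.minAreaRect(hd[:,:2].astype(np.float32)))
        rm=P[(P[:,2]>225)&(np.linalg.norm(P[:,:2]-[510,268],axis=1)<35)]
        print('ram',len(rm),np.median(rm,0))
        ball=P[(P[:,2]>250)]; print('hi',len(ball),np.median(ball,0), ball.min(0),ball.max(0))
E
python3 fit.py
```

```text
scene red [208.31092437 205.25210084] [202 200  13  12 119] [533.9 359.4 243.2] [574.5 367.5 248.8]
top red [ 50.13793103 181.10344828] [ 47 172   8  16  29] [567.9 821.7  28.2] [596.8 829.4  31. ]
top red [201.47272727 193.69090909] [198 190   8   9  55] [533.7 357.9 244.1] [542.6 365.6 248.1]
lever ball top [[509.7262416  165.94433066 292.81621676]]
head 1280 [567.54988908 289.91681595 205.94094996] ((560.8633422851562, 289.7176208496094), (124.31371307373047, 101.9657211303711), 60.50752639770508)
ram 147 [ 491.05073945  239.66246228 1098.61356847]
hi 339 [514.63170069 184.75000069 286.09088396] [491.05073945 153.86468349 250.06712596] [ 544.49949975  268.55900959 1098.61356847]
```

```bash
cat > fit2.py <<'E'
from h import *
from scipy.optimize import least_squares
def model(p):
    x,y,th,lv,zr=p
    a=0.8-lv
    L=np.array([[31.8,74,236],[-6-157*np.cos(a),-50,168+157*np.sin(a)],[-35,0,zr],[-76,56,22],[-76,-56,22],[90,-56,22],[90,56,22]])
    return L@R.from_euler('z',th).as_matrix().T+[x,y,0]
if __name__=='__main__':
    cs={n:ctrl.camera(n) for n in ['scene','top']}
    t=lambda u,v:(160+u/4,120+v/4); s=lambda u,v:(150+u/2.4,90+v/2.4)
    obs=[('scene',0,(208.3,205.3)),('top',0,(201.5,193.7)),('scene',1,s(340,100)),('top',1,t(515,345)),('top',2,t(345,297)),('scene',2,s(231,181)),
     ('top',3,t(345,416)),('top',4,t(456,320)),('top',5,t(305,150)),('scene',3,s(303,410)),('scene',6,s(115,420)),('scene',4,s(296,315))]
    def res(p):
        W=model(p); return np.concatenate([proj(cs[n],W[i])[0]-o for n,i,o in obs])
    r=least_squares(res,[550,280,0.73,0,250],x_scale=[10,10,.1,.1,10],loss='soft_l1')
    print(r.x); print(np.c_[res(r.x).reshape(-1,2)].round(1)); print(model(r.x).round(1))
    np.save('pose.npy',r.x)
E
python3 fit2.py
```

```text
[ 5.58310879e+02  2.76496258e+02  7.12575058e-01 -6.14832924e-02
  2.53952318e+02]
[[ 2.7  0.5]
 [ 2.3  0.3]
 [ 0.7 -0.9]
 [-1.2  0.3]
 [ 1.4  1.4]
 [ 4.6 -0.1]
 [-3.5 -0.4]
 [-0.5 -1.7]
 [-0.  -4.3]
 [-2.7  3.2]
 [-6.4  0. ]
 [-1.3 -1.6]]
[[534.  353.3 236. ]
 [509.1 167.9 287.1]
 [531.8 253.6 254. ]
 [464.2 269.2  22. ]
 [537.4 184.4  22. ]
 [663.  293.   22. ]
 [589.8 377.7  22. ]]
```

```bash
cat > ov.py <<'E'
from h import *
from fit2 import model
import sys
def boxl(x0,x1,y0,y1,z0,z1):
    c=[(x,y,z) for x in(x0,x1) for y in(y0,y1) for z in(z0,z1)]
    return [(a,b) for i,a in enumerate(c) for b in c[i+1:] if sum(q!=w for q,w in zip(a,b))==1]
p=np.array(eval(sys.argv[1])) if len(sys.argv)>2 else np.load('pose.npy')
M=R.from_euler('z',p[2]).as_matrix(); T=np.array([p[0],p[1],0])
for n,(u0,v0,s,w,h) in {'scene':(150,90,3.5,200,170),'top':(160,120,4.5,170,130)}.items():
    c=ctrl.camera(n); im=cv2.cvtColor(c['pixels'],cv2.COLOR_RGB2BGR)[v0:v0+h,u0:u0+w]
    im=cv2.resize(im,None,fx=s,fy=s,interpolation=cv2.INTER_CUBIC)
    L=boxl(-76,90,-56,56,0,22)+boxl(-44,-26,-9,9,206,255)+boxl(-6,-6.01,-50,50,168,168.01)
    for a,b in L:
        q=(proj(c,np.array([a,b])@M.T+T)-[u0,v0]+.5)*s
        cv2.line(im,tuple(int(i) for i in q[0]),tuple(int(i) for i in q[1]),(0,255,0),1)
    for P in model(p)[:2]:
        q=(proj(c,P)[0]-[u0,v0]+.5)*s; cv2.circle(im,tuple(int(i) for i in q),3,(255,255,0),-1)
    cv2.imwrite(f'pics/ov_{n}_{sys.argv[-1]}.png',im)
E
python3 ov.py 1
```

```text
(no output)
```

View pics/ov_scene_1.png

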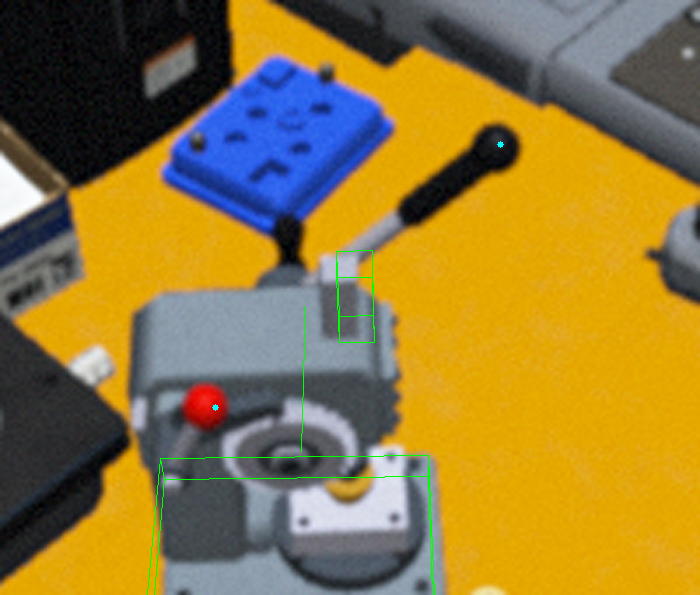

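View pics/ov_top_1.png

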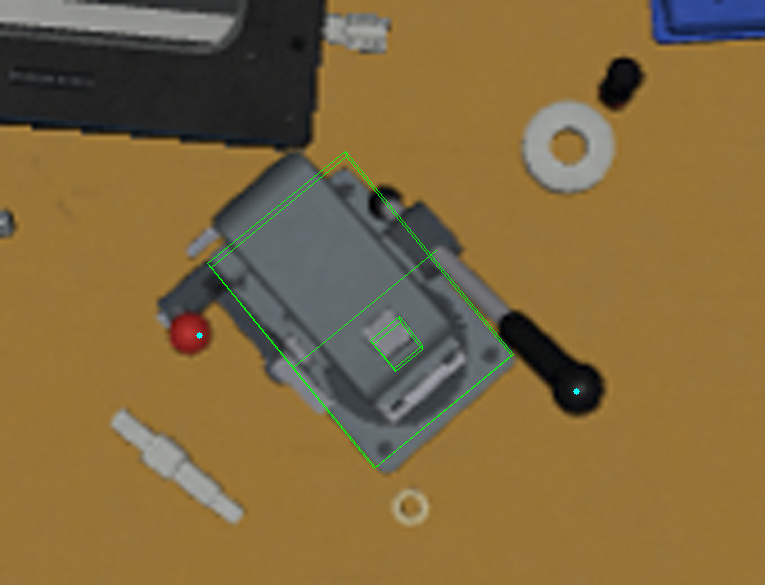

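```bash
sed -i 's/\[-76,56,22\],\[-76,-56,22\],\[90,-56,22\],\[90,56,22\]/[-90,56,22],[-90,-56,22],[76,-56,22],[76,56,22]/' fit2.py; sed -i 's/boxl(-76,90/boxl(-90,76/' ov.py; python3 fit2.py; python3 ov.py 2
```

```text
[5.63378646e+02 2.81122591e+02 7.48127922e-01 9.78190521e-03
 2.52663880e+02]
[[ 0.1  1.1]
 [ 0.6 -0.7]
 [ 0.1  0.7]
 [-0.2 -0.9]
 [-0.2 -1.3]
 [ 0.6  0. ]
 [-0.6  1.4]
 [ 1.5 -1. ]
 [ 0.4 -2.3]
 [ 1.8  1.9]
 [-2.   1.2]
 [ 1.  -2.8]]
[[536.3 357.  236. ]
 [512.  165.2 279.5]
 [537.7 257.3 252.7]
 [459.3 260.9  22. ]
 [535.5 178.9  22. ]
 [657.2 291.8  22. ]
 [581.  373.9  22. ]]
```

View pics/ov_scene_2.png

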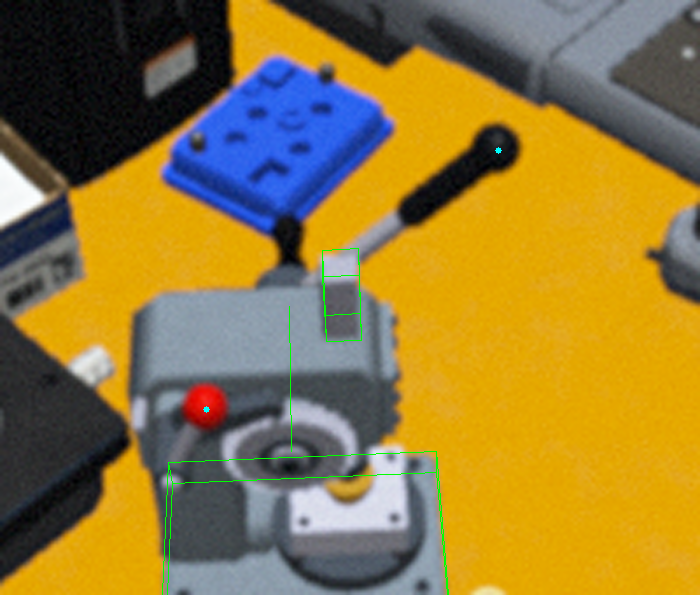

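View pics/ov_top_2.png

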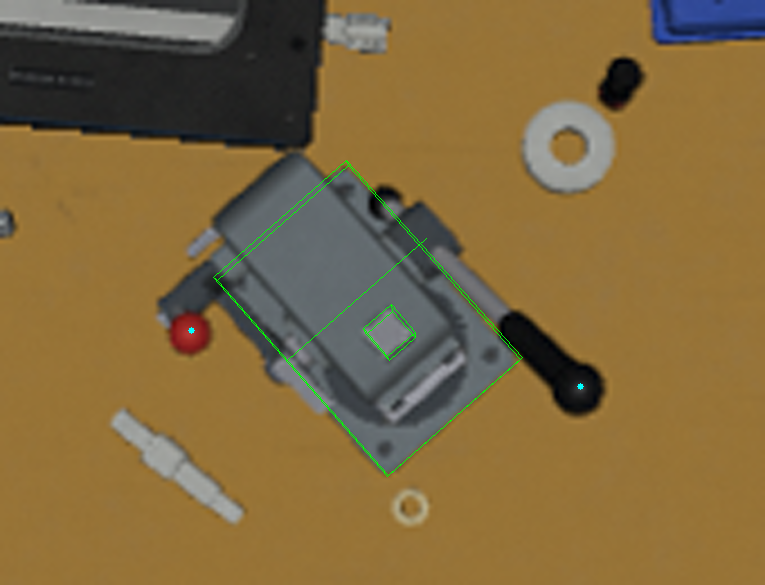

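View pics/top0.png

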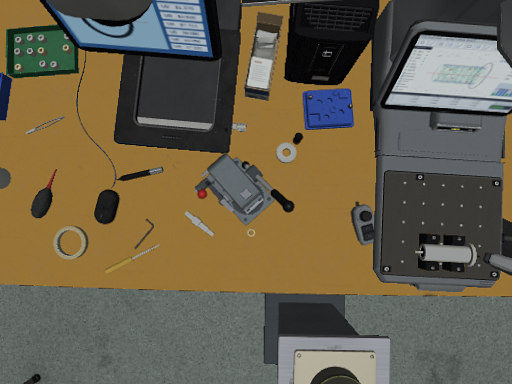

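```bash
python3 - <<'E'
from h import *
H={}
for n in ['scene','top']:
    c=ctrl.camera(n); v,u=np.nonzero(c['z_map']>0)
    P=world(c,np.c_[u,v],c['z_map'][v,u])
    for p in P:
        k=(int(p[0]//100),int(p[1]//100))
        if 0<=k[0]<10 and -8<=k[1]<7: H.setdefault(k,[]).append(p[2])
print('cols y/100 from -8..6')
for i in range(10): print(i,[int(np.percentile(H[i,j],99)) if (i,j) in H else None for j in range(-8,7)])
E
```

```text
cols y/100 from -8..6
0 [-710, -710, -710, -708, -710, -709, 15, 110, 109, 14, -708, -709, -708, -709, -708]
1 [-709, -709, -708, -709, -710, -711, 10, 14, 14, 13, -709, -709, -708, -708, -710]
2 [-708, -710, 3, 4, 64, 63, 4, 3, 3, 4, 4, 4, 4, 4, 5]
3 [3, 5, 4, 270, 342, 225, 152, 89, 4, 4, 4, 4, 4, 17, 19]
4 [5, 6, 18, 282, 277, 235, 159, 88, 4, 4, 51, 20, 20, 6, 36]
5 [6, 5, 4, 94, 93, 93, 93, 86, 4, 292, 250, 244, 4, 17, 37]
6 [6, 5, 4, 94, 96, 96, 95, 83, 4, 24, 208, 207, 81, 81, 79]
7 [45, 15, 4, 107, 276, 408, 266, 256, 38, 64, 48, 618, 648, 626, 81]
8 [50, 69, 18, 107, 317, 440, 396, 393, 309, 302, 88, 495, 490, 391, 432]
9 [15, 54, None, None, None, 427, 415, 343, 347, 360, 364, 82, 81, 81, 80]
```

>>> arm_command([
  [0, 0, 0.06],
  [0, 0, 0.12],
  [0, 0, 0.18],
  [0.0, 0.0, 0.23],
  [0.03, 0.02, 0.25],
], hand=[-1, -1, -1, -1, -1], turn=[0, 0, 0, 0, 4])

```text
clock: 2.02
tool_pos: [184.4, -586.2, 484.2]
ee_rot: [3.098, 0.498, -0.001]
contact_force: [2.3, -0.7, -0.2]
grip_width: -0.3
```

>>> arm_command([
  [0.048, 0.033, 0],
  [0.1, 0.06, 0],
  [0.15, 0.094, 0],
  [0.195, 0.13, 0],
  [0.24, 0.17, 0],
], hand=[-1, -1, -1, -1, -1], turn=[6, 12, 18, 24, 30])

```text
clock: 2.65
tool_pos: [427.5, -414.0, 481.3]
ee_rot: [2.862, 1.294, -0.0]
contact_force: [1.6, 0.5, -1.2]
grip_width: 0.2
```

>>> arm_command([
  [0.037, 0.047, 0],
  [0.069, 0.098, 0],
  [0.096, 0.152, 0],
  [0.116, 0.209, 0],
  [0.13, 0.268, 0],
], hand=[-1, -1, -1, -1, -1], turn=[6, 12, 18, 24, 30])

```text
clock: 3.28
tool_pos: [556.8, -145.3, 481.1]
ee_rot: [-2.43, -1.991, 0.0]
contact_force: [-0.4, -0.8, 0.8]
grip_width: -0.1
```

>>> arm_command([
  [0.0, 0.06, 0],
  [-0.005, 0.12, 0],
  [-0.015, 0.18, 0],
  [-0.025, 0.24, 0],
  [-0.045, 0.295, 0],
], hand=[-1, -1, -1, -1, -1], turn=[6, 12, 18, 24, 30])

```text
clock: 3.9
tool_pos: [510.7, 149.8, 481.1]
ee_rot: [-1.831, -2.553, -0.0]
contact_force: [1.4, -0.0, 0.5]
grip_width: 0.1
```

>>> arm_command([
  [-0.003, 0.06, 0],
  [-0.007, 0.12, 0],
  [-0.011, 0.179, 0],
  [-0.011, 0.179, -0.06],
  [-0.011, 0.179, -0.12],
], hand=[-1, -1, -1, -1, -1], turn=[6, 12, 18, 24, 24])

```text
clock: 4.53
tool_pos: [499.6, 328.8, 359.9]
ee_rot: [-1.259, -2.878, -0.003]
contact_force: [1.1, 0.9, 0.2]
grip_width: 0.1
```

>>> arm_command([
  [0, 0, -0.05],
  [0, 0, -0.09],
  [0, 0, -0.12],
  [0, 0, -0.133],
  [0, 0, -0.133],
], hand=[-1, -1, -1, -1, -1], turn=[0, 0, 0, 0, 0])

```text
clock: 5.15
tool_pos: [500.3, 326.7, 228.3]
ee_rot: [-1.266, -2.875, 0.001]
contact_force: [-0.5, -0.3, 0.7]
grip_width: -0.2
```

```bash
cat > look.py <<'E'
from h import *
import sys
s=ctrl.get_state(); print(s['clock'],s['tool_pos'].round(1),s['ee_rot'].round(3),s['contact_force'].round(1))
ims=[]
for n,(u0,v0,sc,w,h) in {'scene':(170,110,3,130,180),'top':(180,150,3,125,100)}.items():
    c=ctrl.camera(n); im=cv2.cvtColor(c['pixels'],cv2.COLOR_RGB2BGR)[v0:v0+h,u0:u0+w]
    im=cv2.resize(im,None,fx=sc,fy=sc,interpolation=cv2.INTER_CUBIC)
    q=(proj(c,s['tool_pos'])[0]-[u0,v0]+.5)*sc; cv2.circle(im,tuple(int(i) for i in q),2,(255,0,255),-1)
    ims.append(im)
o=np.zeros((540,390+375,3),np.uint8); o[:,:390]=ims[0]; o[:300,390:]=ims[1]
cv2.imwrite(f'pics/{sys.argv[1]}.png',o)
E
python3 look.py a1
```

```text
5.15 [500.3 326.7 228.3] [-1.266e+00 -2.875e+00  1.000e-03] [-0.5 -0.3  0.7]
```

View pics/a1.png

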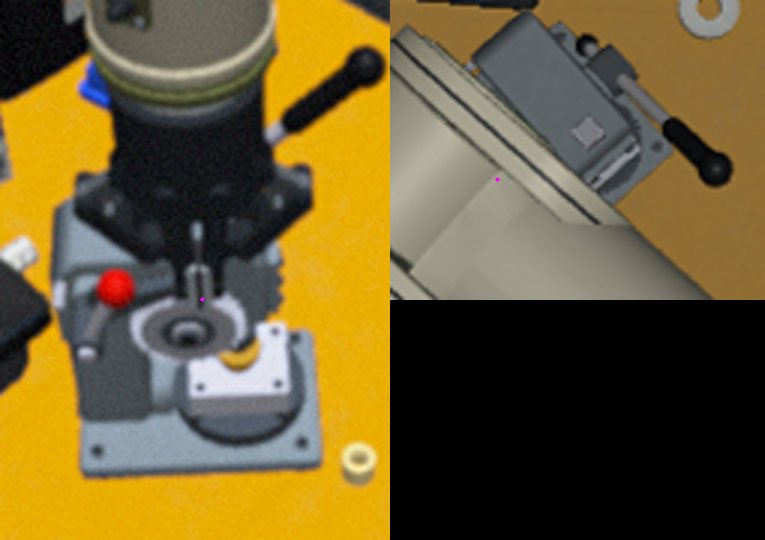

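>>> arm_command([
  [0.0073, 0.0068, 0],
  [0.0147, 0.0136, 0],
  [0.022, 0.0204, 0],
  [0.0293, 0.0272, 0],
  [0.0366, 0.034, 0],
], hand=[-1, -1, -1, -1, -1], turn=[0, 0, 0, 0, 0])

```text
clock: 5.88
tool_pos: [537.6, 361.5, 228.2]
ee_rot: [-1.266, -2.875, -0.0]
contact_force: [-0.2, 0.1, -0.7]
grip_width: 0.0
```

```bash
python3 look.py a2
```

```text
5.875 [537.6 361.5 228.2] [-1.266 -2.875 -0.   ] [-0.2  0.1 -0.7]
```

View pics/a2.png

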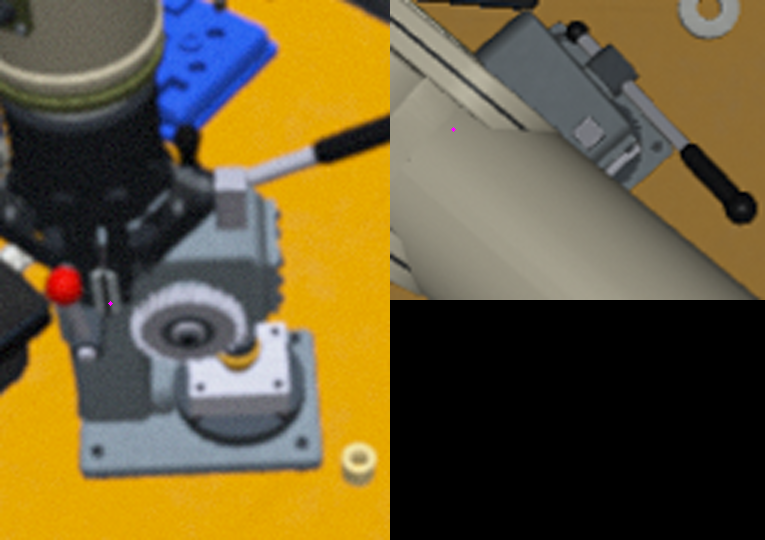

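The pawl is unhooked and the lever is already sinking. I'll keep pushing past the balance point.

>>> arm_command([
  [0.006, 0.0055, 0],
  [0.0115, 0.0105, 0],
  [0.017, 0.0158, 0],
  [0.02, 0.0185, 0],
  [0.02, 0.0185, 0],
], hand=[-1, -1, -1, -1, -1], turn=[0, 0, 0, 0, 0])

```text
clock: 6.6
tool_pos: [557.0, 379.6, 228.2]
ee_rot: [-1.265, -2.875, -0.0]
contact_force: [0.0, -0.9, -0.4]
grip_width: 0.2
```

```bash
python3 look.py a3
```

```text
6.6 [557.  379.6 228.2] [-1.265 -2.875 -0.   ] [ 0.  -0.9 -0.4]
```

View pics/a3.png

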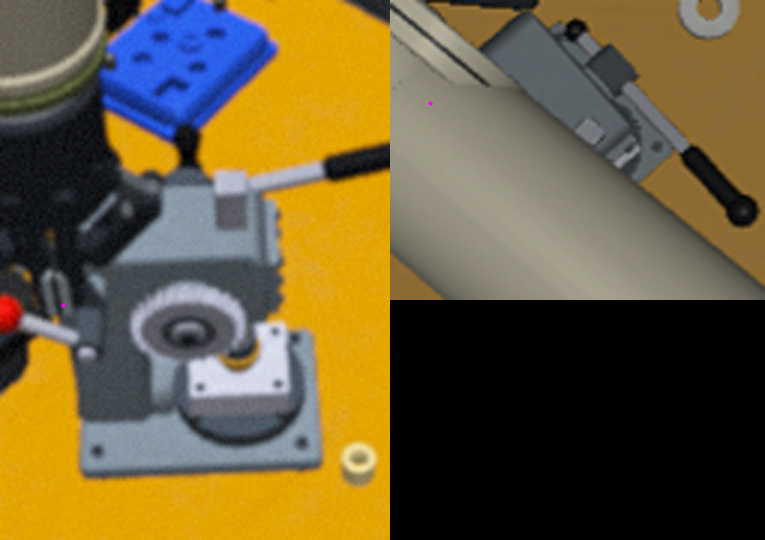

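>>> arm_command([
  [0, 0, 0.03],
  [0, 0, 0.08],
  [0, 0, 0.14],
  [-0.01, -0.04, 0.16],
  [-0.02, -0.09, 0.16],
], hand=[-1, -1, -1, -1, -1], turn=[0, 0, 0, 0, 0])

```text
clock: 7.32
tool_pos: [536.3, 290.0, 390.2]
ee_rot: [1.262, 2.876, 0.005]
contact_force: [0.3, -1.2, 0.3]
grip_width: -0.4
```

```bash
python3 look.py a4
```

```text
7.325 [536.3 290.  390.2] [1.262 2.876 0.005] [ 0.3 -1.2  0.3]
```

View pics/a4.png

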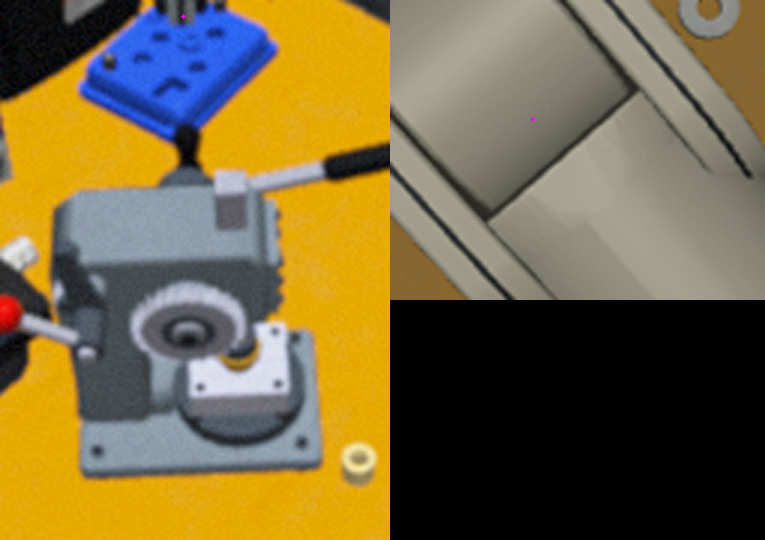

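```bash
python3 - <<'E'
from h import *
from fit2 import model
p=np.load('pose.npy'); c=ctrl.camera('scene'); t=ctrl.camera('top')
im=cv2.cvtColor(c['pixels'],cv2.COLOR_RGB2BGR)
for v in [.3,.4,.5,.6,.7]:
    p[3]=v; B=model(p)[1]; a=proj(c,B)[0]; print(v,B.round(1),a.round(1),proj(t,B)[0].round(1))
    cv2.circle(im,tuple(int(round(i)) for i in a),0,(255,0,255),-1)
cv2.imwrite('pics/lv.png',cv2.resize(im[110:210,230:350],None,fx=5,fy=5,interpolation=cv2.INTER_NEAREST))
E
```

```text
0.3 [492.  146.7 243.3] [305.9 146.5] [295.2 214.9]
0.4 [487.  142.  229.1] [309.2 151.8] [296.5 217.1]
0.5 [483.1 138.4 214.4] [311.5 157.3] [297.4 218.8]
0.6 [480.2 135.7 199.2] [313.  162.8] [297.7 220. ]
0.7 [478.5 134.1 183.7] [313.6 168.4] [297.6 220.6]
```

View pics/lv.png

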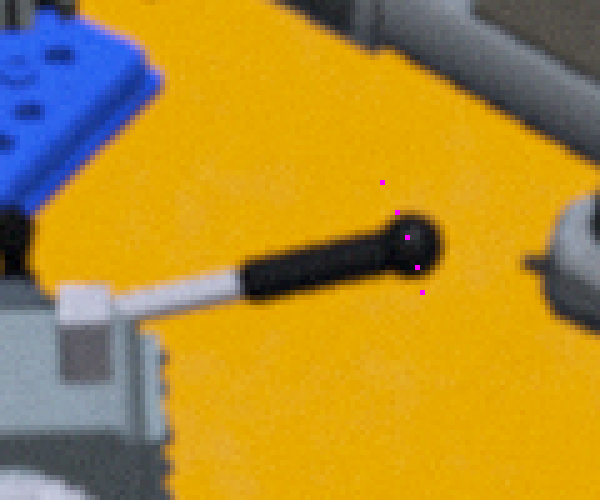

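>>> arm_command([
  [-0.015, -0.055, 0],
  [-0.028, -0.105, 0],
  [-0.036, -0.135, -0.03],
  [-0.036, -0.135, -0.09],
  [-0.036, -0.135, -0.14],
], hand=[-1, -1, -1, -1, -1], turn=[0, 0, 0, 0, 0])

```text
clock: 8.15
tool_pos: [500.5, 155.0, 246.6]
ee_rot: [1.264, 2.876, 0.0]
contact_force: [1.0, 0.1, -0.1]
grip_width: -0.3
```

```bash
sed -i "s/'scene':(170,110,3,130,180)/'scene':(210,100,3,130,180)/" look.py; python3 look.py a5
```

```text
8.15 [500.5 155.  246.6] [1.264 2.876 0.   ] [ 1.   0.1 -0.1]
```

View pics/a5.png

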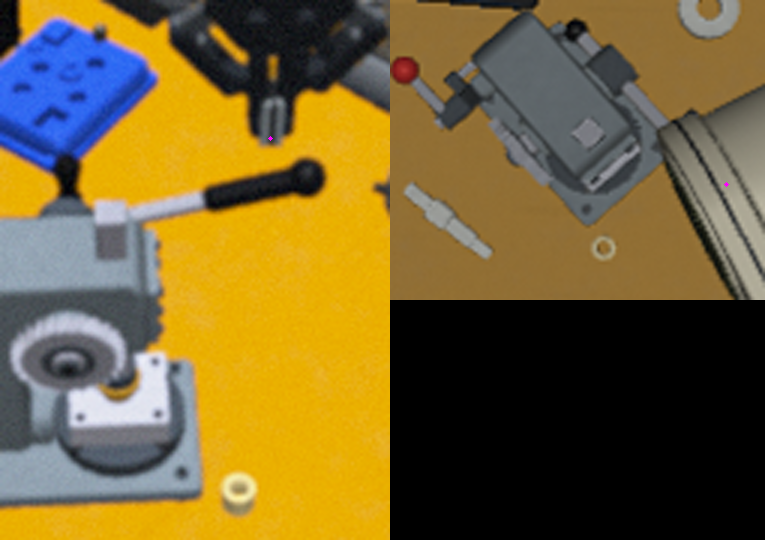

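>>> arm_command([
  [0, 0, -0.01],
  [0, 0, -0.02],
  [0, 0, -0.027],
  [0, 0, -0.034],
  [0, 0, -0.04],
], hand=[-1, -1, -1, -1, -1], turn=[0, 0, 0, 0, 0])

```text
clock: 8.88
tool_pos: [501.2, 154.3, 208.4]
ee_rot: [1.266, 2.875, 0.0]
contact_force: [-1.8, -0.7, 3.5]
grip_width: 0.6
```

>>> arm_command([
  [0, 0, -0.005],
  [0, 0, -0.01],
  [0, 0, -0.014],
  [0, 0, -0.018],
  [0, 0, -0.022],
], hand=[-1, -1, -1, -1, -1], turn=[0, 0, 0, 0, 0])

```text
clock: 9.5
tool_pos: [500.9, 154.3, 186.1]
ee_rot: [-1.266, -2.875, 0.0]
contact_force: [-1.5, -0.2, 4.0]
grip_width: 0.2
```

```bash
python3 look.py a6
```

```text
9.5 [500.9 154.3 186.1] [-1.266 -2.875  0.   ] [-1.5 -0.2  4. ]
```

View pics/a6.png

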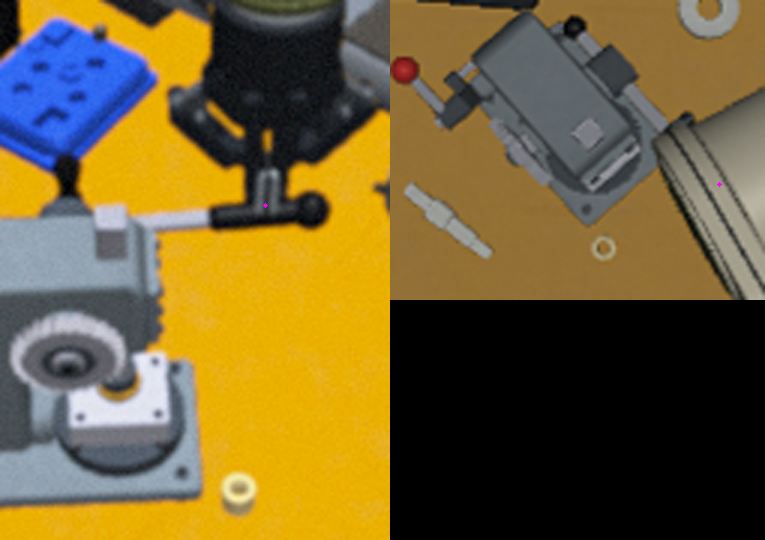

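>>> arm_command([
  [0, 0, -0.005],
  [0, 0, -0.01],
  [0, 0, -0.015],
  [0, 0, -0.02],
  [0, 0, -0.025],
], hand=[-1, -1, -1, -1, -1], turn=[0, 0, 0, 0, 0])

```text
clock: 10.22
tool_pos: [500.9, 154.2, 160.9]
ee_rot: [-1.266, -2.875, 0.0]
contact_force: [-2.4, -2.8, 3.9]
grip_width: 0.1
```

>>> arm_command([
  [0, 0, -0.002],
  [0, 0, -0.004],
  [0, 0, -0.006],
  [0, 0, -0.008],
  [0, 0, -0.01],
], hand=[-1, -1, -1, -1, -1], turn=[0, 0, 0, 0, 0])

```text
clock: 10.85
tool_pos: [501.3, 154.7, 151.5]
ee_rot: [1.265, 2.875, 0.002]
contact_force: [0.9, -0.7, 4.5]
grip_width: 0.3
```

>>> arm_command([
  [0, 0, -0.001],
  [0, 0, -0.002],
  [0, 0, -0.003],
  [0, 0, -0.004],
  [0, 0, -0.005],
], hand=[-1, -1, -1, -1, -1], turn=[0, 0, 0, 0, 0])

```text
clock: 11.48
tool_pos: [500.9, 154.4, 146.3]
ee_rot: [-1.266, -2.875, -0.0]
contact_force: [0.4, 0.4, 3.1]
grip_width: 0.2
```

>>> arm_command([
  [0, 0, -0.001],
  [0, 0, -0.0015],
  [0, 0, -0.002],
  [0, 0, -0.0025],
  [0, 0, -0.003],
], hand=[-1, -1, -1, -1, -1], turn=[0, 0, 0, 0, 0])

```text
clock: 12.1
tool_pos: [501.1, 154.6, 143.7]
ee_rot: [1.265, 2.875, 0.001]
contact_force: [0.7, 0.8, 8.6]
grip_width: 0.1
```

```bash
python3 look.py a7
```

```text
12.1 [501.1 154.6 143.7] [1.265e+00 2.875e+00 1.000e-03] [0.7 0.8 8.6]
```

View pics/a7.png

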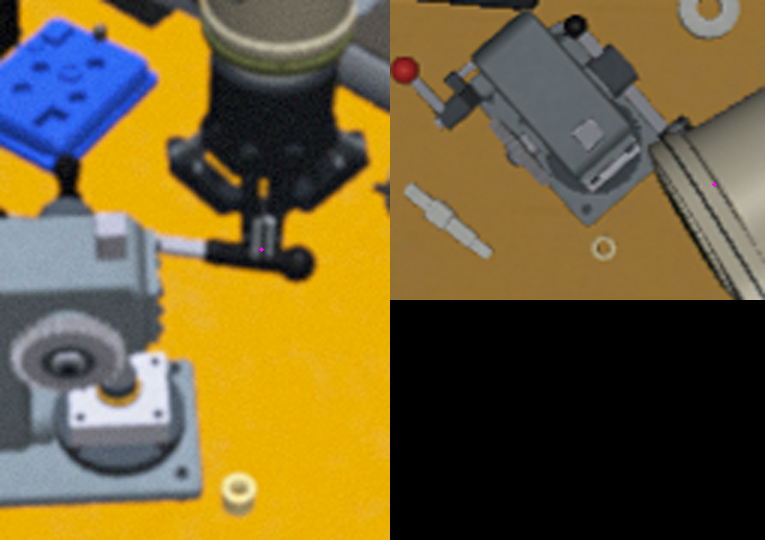

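>>> arm_command([
  [0, 0, -0.0005],
  [0, 0, -0.001],
  [0, 0, -0.001],
  [0, 0, -0.001],
  [0, 0, -0.001],
], hand=[-1, -1, -1, -1, -1], turn=[0, 0, 0, 0, 0])

```text
clock: 12.82
tool_pos: [501.3, 154.6, 143.1]
ee_rot: [1.265, 2.875, 0.001]
contact_force: [-0.2, 0.5, 11.5]
grip_width: 0.1
```

>>> arm_command([
  [0, 0, -0.0005],
  [0, 0, -0.001],
  [0, 0, -0.0015],
  [0, 0, -0.002],
  [0, 0, -0.002],
], hand=[-1, -1, -1, -1, -1], turn=[0, 0, 0, 0, 0])

```text
clock: 13.45
tool_pos: [501.6, 154.9, 141.7]
ee_rot: [1.265, 2.874, 0.002]
contact_force: [-2.4, -0.2, 16.4]
grip_width: -0.1
```

>>> arm_command([
  [0, 0, -0.0005],
  [0, 0, -0.001],
  [0, 0, -0.0015],
  [0, 0, -0.0015],
  [0, 0, -0.0015],
], hand=[-1, -1, -1, -1, -1], turn=[0, 0, 0, 0, 0])

```text
clock: 14.08
tool_pos: [501.8, 155.1, 140.7]
ee_rot: [1.264, 2.874, 0.002]
contact_force: [-3.6, -0.3, 20.6]
grip_width: -0.2
```

>>> arm_command([
  [0, 0, -0.0005],
  [0, 0, -0.001],
  [0, 0, -0.0015],
  [0, 0, -0.002],
  [0, 0, -0.002],
], hand=[-1, -1, -1, -1, -1], turn=[0, 0, 0, 0, 0])

```text
clock: 14.7
tool_pos: [502.1, 155.3, 139.3]
ee_rot: [1.264, 2.873, 0.003]
contact_force: [-5.1, -0.6, 27.0]
grip_width: 0.2
```

```bash
python3 look.py a8; python3 - <<'E'
from h import *
from fit2 import model
p=np.load('pose.npy'); c=ctrl.camera('scene')
im=cv2.cvtColor(c['pixels'],cv2.COLOR_RGB2BGR)
for v in [.9,.95,1,1.05,1.1]:
    p[3]=v; a=proj(c,model(p)[1])[0]; print(v,a.round(1))
M=R.from_euler('z',p[2]).as_matrix(); T=[p[0],p[1],0]
for zz in (67,69,72):
    print(zz,proj(c,M@[-35,0,zz]+T)[0].round(1),proj(c,M@[-35,16,zz]+T)[0].round(1),proj(c,M@[-51,0,zz]+T)[0].round(1))
cv2.imwrite('pics/b8.png',cv2.resize(im[190:260,210:330],None,fx=6,fy=6,interpolation=cv2.INTER_CUBIC))
cv2.imwrite('pics/b8l.png',cv2.resize(im[150:220,230:330],None,fx=6,fy=6,interpolation=cv2.INTER_CUBIC))
E
```

```text
14.7 [502.1 155.3 139.3] [1.264 2.873 0.003] [-5.1 -0.6 27. ]
0.9 [312.4 179.2]
0.95 [311.6 181.9]
1 [310.6 184.5]
1.05 [309.5 187. ]
1.1 [308.2 189.5]
67 [249.4 228.3] [249.6 234.8] [257.3 228. ]
69 [249.3 227.7] [249.6 234.2] [257.3 227.4]
72 [249.3 226.9] [249.6 233.4] [257.3 226.5]
```

View pics/b8.png

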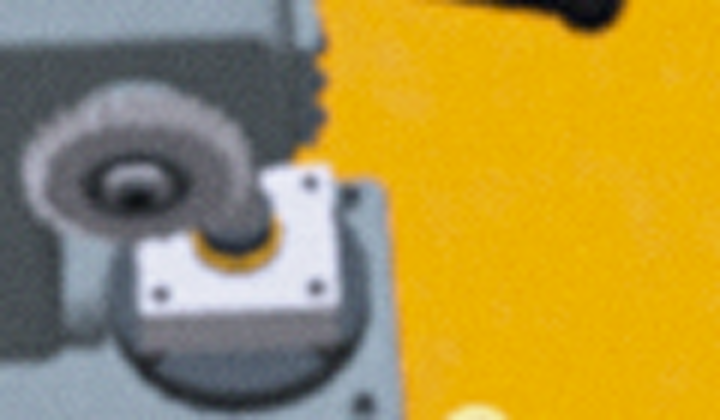

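View pics/b8l.png

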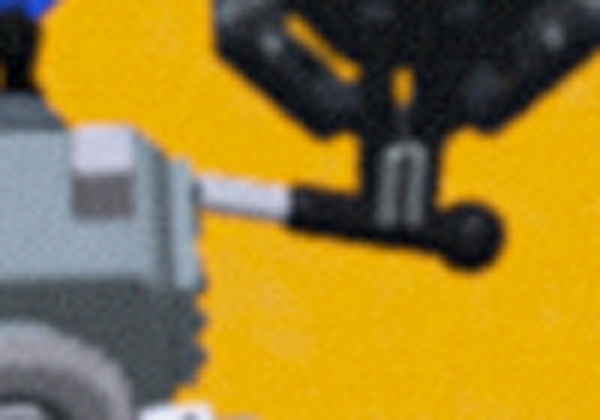

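Home: the lever reads about 1.05–1.09, the collar looks flat on the block, and the force is rising against the stop. I'll back off now.

>>> arm_command([
  [0, 0, 0.005],
  [0, 0, 0.01],
  [0, 0, 0.03],
  [0, 0, 0.07],
  [0, 0, 0.12],
], hand=[-1, -1, -1, -1, -1], turn=[0, 0, 0, 0, 0])

```text
clock: 15.48
tool_pos: [499.8, 153.6, 256.6]
ee_rot: [-1.265, -2.873, 0.003]
contact_force: [0.5, 0.4, -0.1]
grip_width: 0.1
```

>>> arm_command([
  [-0.01, -0.04, 0.05],
  [-0.02, -0.1, 0.08],
  [-0.02, -0.16, 0.1],
  [-0.02, -0.2, 0.1],
  [-0.02, -0.2, 0.1],
], hand=[-1, -1, -1, -1, -1], turn=[0, 0, 0, 0, 0])

```text
clock: 16.1
tool_pos: [480.2, -50.1, 356.0]
ee_rot: [-1.276, -2.869, 0.002]
contact_force: [0.2, 0.7, 0.7]
grip_width: -0.3
```

```bash
python3 ov.py 9 ; python3 look.py a9
```

```text
16.2 [480.5 -45.5 356.1] [-1.266 -2.873 -0.   ] [-0.3  0.7 -0.8]
```

View pics/a9.png

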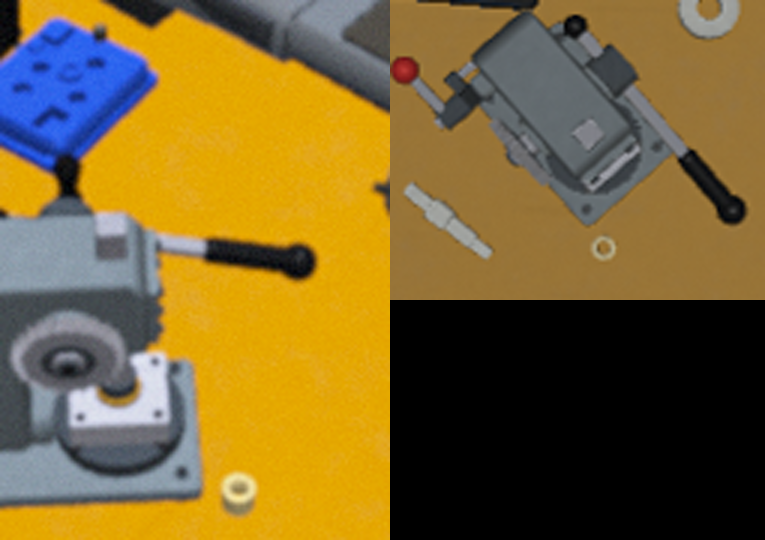

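View pics/ov_top_9.png

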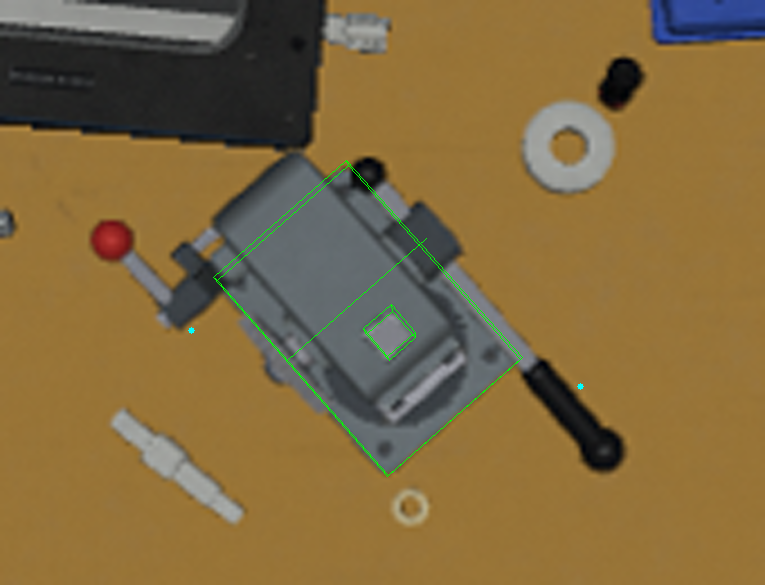

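```bash
python3 - <<'E'
from h import *
from fit2 import model
from scipy.optimize import minimize_scalar
p=np.load('pose.npy'); c=ctrl.camera('scene')
g=c['pixels'].max(2).astype(int)
m=np.zeros_like(g,bool); m[172:202,295:325]=g[172:202,295:325]<90
v,u=np.nonzero(m); D=cv2.distanceTransform(m.astype(np.uint8),cv2.DIST_L2,5)
print(np.unravel_index(D.argmax(),D.shape),D.max(), 'ink right', u.max(), 'bottom', v.max())
r=13*c['fx']/np.linalg.norm(model(p)[1]-c['eye']); ctr=np.array([u.max()+.5-r,v.max()+.5-r]); print(r,ctr)
def f(x):
    q=p.copy();q[3]=x; return ((proj(c,model(q)[1])[0]-ctr)**2).sum()
s=minimize_scalar(f,bounds=(.7,1.3),method='bounded'); print(s.x,s.fun)
E
```

```text
(np.int64(187), np.int64(308)) 5.3938 ink right 314 bottom 192
7.313664909444292 [307.18633509 185.18633509]
1.0374726160697958 8.18835988985593
```

```bash
python3 - <<'E'
from h import *
s=ctrl.get_state(); print(s['clock'],abs(s['joint_vel']).max(),s['contact_force'])
print(ctrl.close_job())
E
```

```text
16.35 0.002842971477029745 [-0.70003492 -0.05154898  0.3197374 ]
the job is handed in; nothing more can be done
None
```

The press fit is finished and the job was handed in at 16.4 s of the 45 s allowed. No verdict was reported.

- **Pawl:** with the fingers shut, I pushed the red ball back along the press's +x until the pawl fell over. It was still lying on its back stop in the last pictures.
- **Lever and bushing:** I pushed the grip straight down until the force climbed against the stop, to about 27 N. That is well under the 80 N limit.
- **Clear of the press:** I then lifted off and moved about 200 mm away. The arm was at rest with no contact force.

**Last checks:**
- **Lever:** it stayed down after I let go, and the image fit put it at about 1.04–1.05 rad (home is about 1.05). While I was still pressing, the same fit read about 1.09 rad; I put that down to small pixel error or load.
- **Collar:** it looks flat on the block. I judged that from the pictures and the lever angle, and did not measure its height directly.
- **Loose parts:** the ring, shaft and spare bushing show no visible movement. I compared the pictures by eye and did not re-measure their positions.

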